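Set the push-and-turn flow dial of a purge-air outlet to 6, then open its lever

ROBOT

A 6-joint arm with a two-finger parallel gripper is mounted at the origin on a cart in front of the work surface, level with it; the furniture and walls round the work are solid. World frame = base frame: x ahead of the robot, y to its left, z up, the work surface at z = 0. Lengths are in m, angles in rad, forces in N, time in s.
With the tool pointing down it reaches from about 0.35 to 0.85 m from the base axis. Payload 8.1 kg.
Tool frame: the origin (TCP) lies at the very end of the fingers, on their centre line; the grasp point (between the pads) lies 19 mm behind it; z points along the fingers, y is the line along which they close (so a half turn about z gives the same grasp; the last joint's range is limited). The gripper opens to 93 mm and grips with 3 to 60 N. Pads are 15 mm wide; open, the fingers measure 128 mm over their backs; the gripper's body (75 mm by 188 mm) begins 65 mm behind the grasp point.
Start: joints at [1.225, 0.13, 1.488, -0, 1.523, -0.085], TCP at [0.155, 0.58, 0.219] pointing down, gripper open.
Joint ranges: [-2.96, 2.96], [-0.89, 2.26], [0.02, 2.5], [-1.34, 4.48], [0, 2.73], [-2.66, 2.66]. Speed limits (rad/s): [2.39, 2.39, 2.79, 3.14, 3.14, 3.14].

INTERFACE

Orientations are given as a rotation vector (axis times angle).
In Python, from bench import bot, ticket, get_image, camera_model, observe gives the robot as it stands (bot), with the cameras as plain functions, the readings as plain functions and the job (ticket).
- The arm moves only by the shell command python3 inch.py 'ROWS' [FORCE]. ROWS is a JSON object whose key "offsets" holds a list of rows, 1 to 5 of them, each of 7 numbers: the opening from 0.0 (shut) to 1.0 (fully open), then dx, dy, dz in fractions of the full range, 1 being 250 mm, then a rotation vector rx, ry, rz in fractions of the full range, 1 being 45 degrees; each row shifts and turns the commanded pose from where the row before left it, along the tool's axes as they then stand; what a row does not reach is not made up. A row lasts 1/12 s, in which the tool goes at most 0.0417 m and 0.125 rad, less where a joint would pass 70% of its speed; a pose out of reach is approached as far as the arm can. The fingers move at their own pace and stop on an object; FORCE is the grip in N (left out, the last holds). Time passes only in rows, so rows that do not move let the fingers close. It prints the time, the measured TCP pose, the force, the opening and the grip force at its end. Shift and turn numbers lie between -1 and 1, and a call with a number outside is refused. Input that does not fit is refused with a message, and nothing moves.
- observe(): the state, without advancing time (a new reading comes with each control period).
- get_image(name): name is "side" or "top" or "wrist"; returns the picture (480x640x3 uint8, blue, green, red); there is no depth.
- camera_model(name): a dict with "camera_matrix" (3x3 intrinsics, pixels), "camera_from_world" (4x4, takes a point from world to camera coordinates); the wrist camera has in their place "mount" (4x4, takes a point from camera to tool coordinates, whose origin is the TCP and whose axes are the flange's). Camera axes: x right, y down, z forward; pixel columns grow to the right and rows downward; lengths in m; the calibration is good to about 2 mm. A picture is of the moment at which its call begins: read the wrist's pose just before it. camera_model takes no time and is no camera call.
- ticket.sign_off(): hands the job in; it is judged then, once.
The state is a dict: "t": time; "q": joint angles; "joint_velocities": joint speeds; "joint_torque": joint torques, N m; "position": TCP position; "eef_rot": TCP orientation; "contact_force": force on the tool from outside, world axes, zero at the start; "moment": the same for the moment, N m; "grip_width": opening from 0.0 (shut) to 1.0 (fully open); "grasp_force": force on a finger pad.
Only numpy, scipy, OpenCV 4.12 (cv2) and the standard library are available. Lean on these libraries where they do the work, as an engineer would, in place of code of your own. Each camera call takes 0.05 s, during which the arm holds its last target. There are 200 camera calls.

TASK

Start the purge air at flow 6: press the outlet's round blue-and-black dial down against its spring, turn it while it is down until the 6 stands at the red arrow, and let it spring back up so that it locks there. Only then swing the yellow shut-off lever a quarter turn until it is fully open, in line with the pipe. Do not force the dial, and leave the other things on the bench where they are.

Things in the scene. Friction and masses are not known exactly. Their poses are not given: they have to be found in the camera images.
- air_outlet: Fixed purge-air outlet, grey base plate 96 x 200 x 10 mm (local x -56 to 40 mm, y -95 to 105 mm). Origin on the worktop; x away from the operator, z up; the brass pipe runs along y, 34 mm up. Dial axis: vertical at x -16, y 50 mm. Lever pivot: vertical at x 0, y -50 mm. Flat gauge, 39 mm wide, 45 mm high, at x 30, y -75 mm. Hose nozzle at the +y end, out to y 126 mm.
- arrow (a point): Red arrow on top of the aluminium post in front of the dial (outlet's x -73, y 50 mm), 54 mm above the worktop; the number next to it is the dial's setting.
- dial_face (a point): Centre of the dial's flat blue top face, 80.5 mm above the worktop while up; moves with the dial, its -x axis points to number 0. Face 32 mm in radius; on it a hub of 8.5 mm radius and three vanes, 7 mm thick, 14 mm high, out to 32 mm radius, in line with numbers 0, 4 and 8. Fingertips can press on the face between two vanes and push a vane; they slip a little on the face.
- dial_skirt (a point): Centre of the dial's black skirt, on its axis, 54 mm above the worktop; skirt radius 50 mm. It carries white numbers 0 to 9, one every 30 degrees, growing clockwise seen from above. The fluted sleeve between skirt and face has 35 mm radius.
- flow_dial (a joint): Turn of the dial, rad: 0 with the 0 at the arrow, plus 0.5236 for each number (6 at 3.1416), stops just past 0 and 9; grows as the dial turns anticlockwise seen from above. While the dial is up, hidden teeth lock it at a number (0.02 rad of play) and turning it by force fails. When down it turns with slight friction, 0.02 N m.
- dial_press (a joint): How far the dial is pressed down, m: 0 up and locked, 0.012 at the bottom. The spring takes 8 N to start, 14 N at the bottom. From 0.006 on the teeth are clear and it turns; held a little higher it clicks over them. Released, it rises into the nearest number, but may hang on a tooth, half way down, if let go midway between two.
- shutoff_lever (a joint): Turn of the yellow lever, rad: 0 shut (it points along the outlet's -x axis, to the operator), 1.571 fully open (along the outlet's -y axis, in line with the pipe, away from the dial), growing anticlockwise seen from above. Stays where it is left; 2 N at its end moves it.
- lever_end (a point): Middle of the end face of the yellow lever's grip, 81 mm from the pivot, 66 mm above the worktop. The grip is the last 56 mm, 17 mm wide, from 59 to 74 mm above the worktop; nothing lies under it but the base plate (10 mm high), the brass riser (52 mm) and the gauge.
- printer_corner (a point): Fixed: front left top corner of the pink bioprinter's frame, 278 mm above the worktop. The printer reaches 0.28 m away from the operator and 0.36 m to the right of it (its syringes to 0.38 m height): carry the gripper round it, nearer the operator, on the way from the start. A black desktop computer, 0.1 m high, with a monitor behind, stands just behind the outlet.
- tip_box: Bystander, fixed: blue box of pipette tips, 87 x 122 x 55 mm; origin at its underside.
- media_bottle: Bystander: clear bottle with an orange cap, 66 mm wide, 138 mm high; origin at its underside.
- wash_bottle: Bystander, fixed: white wash bottle with a red cap and bent spout, 95 x 68 x 211 mm; origin at its underside.
- timer: Bystander: white three-key timer, 70 x 66 x 19 mm; origin at its underside.
- petri_low: Bystander: lower of two stacked petri dishes, 89 mm wide, 16 mm high; origin at its underside.
- petri_top: Bystander: upper of the two petri dishes; origin at its underside.
- pipette: Bystander: white pipette lying flat, 237 mm long; origin at its underside.

How it is judged:
By the outcome, as a careful person would: the job done as asked, in the order asked, and still so for the second after the job is handed in, with the robot touching nothing.
It also fails if it takes over 54 s, if anything falls off the work surface, if the arm or the gripper's body presses on something with over 40 N, if the wrist force passes 120 N, or if a joint passes its speed limit or range.

## Working session

There is one attempt and no reset: what is moved stays moved. The work goes in short steps, Python scripts to look and compute and a shell command to move; the robot and the scene stay as the last step left them, time stands still between calls to the robot, and variables do not carry over. Pictures are saved under pics/ and viewed, at most 10 in all, crops included, and the job is handed in when it is done.

```bash
ls; mkdir -p pics
python3 - <<'E'
from bench import bot, ticket, get_image, camera_model, observe
import cv2,numpy as np
np.set_printoptions(precision=4,suppress=True)
s=observe();print(s)
for n in("side","top"):
    cv2.imwrite(f"pics/{n}0.png",get_image(n)); m=camera_model(n);print(n,m)
print(camera_model("wrist"))
E
```

```text
bench.py
inch.py
pics
{'t': 0.0, 'q': array([ 1.2246,  0.1311,  1.4893,  0.    ,  1.523 , -0.0854]), 'joint_velocities': array([ 0.0018, -0.0005, -0.0002, -0.0001,  0.0013,  0.0011]), 'joint_torque': array([ -0.0012, -55.9837, -49.1765,   0.0766,   0.035 ,  -0.0002]), 'position': array([0.1545, 0.5792, 0.2176]), 'eef_rot': array([-0.4084, -3.1145,  0.0027]), 'contact_force': array([-0.7044,  0.5914,  0.2403]), 'moment': array([ 0.0462, -0.0112,  0.0197]), 'grasp_force': 0.0, 'grip_width': 0.9968868302499746}
side {'camera_matrix': array([[446.8125,   0.    , 324.4355],
       [  0.    , 446.8125, 239.7435],
       [  0.    ,   0.    ,   1.    ]]), 'camera_from_world': array([[ 0.6395, -0.7687, -0.0109, -0.4283],
       [-0.3293, -0.261 , -0.9074,  0.3387],
       [ 0.6947,  0.5839, -0.4201,  1.196 ],
       [ 0.    ,  0.    ,  0.    ,  1.    ]])}
top {'camera_matrix': array([[497.6578,   0.    , 321.0533],
       [  0.    , 497.6578, 242.0144],
       [  0.    ,   0.    ,   1.    ]]), 'camera_from_world': array([[-0.0216, -0.9998,  0.0023, -0.0328],
       [-0.9783,  0.0207, -0.2064,  0.634 ],
       [ 0.2063, -0.0067, -0.9785,  1.6818],
       [ 0.    ,  0.    ,  0.    ,  1.    ]])}
{'camera_matrix': array([[426.2044,   0.    , 324.479 ],
       [  0.    , 426.2044, 245.5947],
       [  0.    ,   0.    ,   1.    ]]), 'mount': array([[-0.0006, -0.9702, -0.2425,  0.067 ],
       [ 1.    , -0.0005, -0.0005,  0.0008],
       [ 0.0004, -0.2425,  0.9702, -0.166 ],
       [ 0.    ,  0.    ,  0.    ,  1.    ]])}
```

View pics/top0.png

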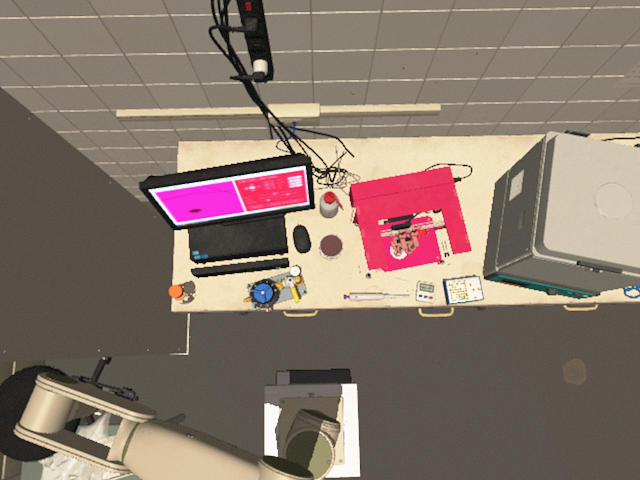

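View pics/side0.png

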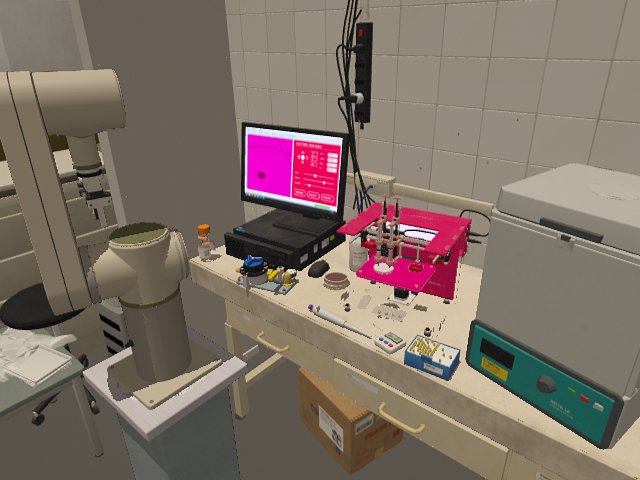

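The top view shows the dial at about (263,292), the yellow lever at about (296,295), the gauge at (295,271), and the media bottle at (178,292).

```bash
cat > h.py <<'E'
import numpy as np,cv2
from bench import bot, ticket, get_image, camera_model, observe
from scipy.spatial.transform import Rotation as R
np.set_printoptions(precision=4,suppress=True)
def cam(n,s=None):
    m=camera_model(n);K=m["camera_matrix"]
    if n=="wrist":
        T=np.eye(4);T[:3,:3]=R.from_rotvec(s["eef_rot"]).as_matrix();T[:3,3]=s["position"]
        return K,np.linalg.inv(T@m["mount"])
    return K,m["camera_from_world"]
def ray(c,uv,z):
    K,E=c;W=np.linalg.inv(E);d=W[:3,:3]@np.linalg.inv(K)@np.array([uv[0],uv[1],1.]);o=W[:3,3]
    return o+d*(z-o[2])/d[2]
def proj(c,p):
    K,E=c;q=K@(E[:3,:3]@np.asarray(p)+E[:3,3]);return q[:2]/q[2]
def blobs(im,lo,hi,amin=15):
    m=cv2.inRange(cv2.cvtColor(im,cv2.COLOR_BGR2HSV),lo,hi)
    n,l,st,ce=cv2.connectedComponentsWithStats(m)
    return [(st[i][4],ce[i],l==i) for i in range(1,n) if st[i][4]>=amin]
E
python3 - <<'E'
from h import *
im=cv2.imread("pics/top0.png");c=cam("top")
for nm,lo,hi,z in(("blue",(95,120,60),(125,255,255),.0805),("yellow",(20,120,120),(34,255,255),.07)):
    for a,ce,m in blobs(im,lo,hi,8):
        if 150<ce[0]<340 and 240<ce[1]<320: print(nm,a,ce,ray(c,ce,z))
cv2.imwrite("pics/topc.png",cv2.resize(im[255:315,160:340],None,fx=4.4,fy=4.4,interpolation=cv2.INTER_CUBIC))
E
```

```text
blue 18 [197.7778 256.8333] [0.5867 0.3813 0.0805]
blue 23 [204.3913 256.2609] [0.5883 0.3585 0.0805]
blue 289 [262.6955 292.5502] [0.4583 0.1565 0.0805]
yellow 12 [296.75   279.5833] [0.5017 0.0404 0.07  ]
yellow 75 [294.8133 294.12  ] [0.4517 0.0476 0.07  ]
```

View pics/topc.png

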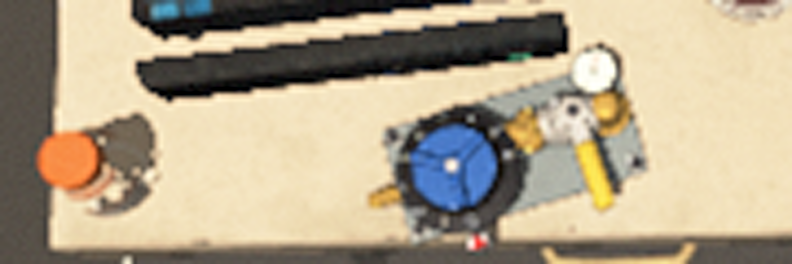

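Run:
```python
from h import *
s=observe();M=R.from_rotvec(s["eef_rot"]).as_matrix();print(M)
print(M.T@(np.array([.455,.11,.22])-s["position"]))
```

```text
[[-0.9662  0.2578 -0.0006]
 [ 0.2578  0.9662 -0.0015]
 [ 0.0002 -0.0016 -1.    ]]
[-0.4113 -0.3759 -0.0017]
```

The manual's scale: shifts go in shares of 250 mm and turns go in shares of 45 degrees. Converting my numbers, -0.0292 m / 0.25 = -0.1168, -0.0268 m / 0.25 = -0.1072.

```bash
python3 inch.py '{"offsets":[[0.3, -0.1168, -0.1072, 0, 0, 0, 0], [0.3, -0.1168, -0.1072, 0, 0, 0, 0], [0.3, -0.1168, -0.1072, 0, 0, 0, 0], [0.3, -0.1168, -0.1072, 0, 0, 0, 0], [0.3, -0.1168, -0.1072, 0, 0, 0, 0]]}' 10
python3 inch.py '{"offsets":[[0.3, -0.1168, -0.1072, 0, 0, 0, 0], [0.3, -0.1168, -0.1072, 0, 0, 0, 0], [0.3, -0.1168, -0.1072, 0, 0, 0, 0], [0.3, -0.1168, -0.1072, 0, 0, 0, 0], [0.3, -0.1168, -0.1072, 0, 0, 0, 0]]}'
python3 inch.py '{"offsets":[[0.3, -0.1168, -0.1072, 0, 0, 0, 0], [0.3, -0.1168, -0.1072, 0, 0, 0, 0], [0.3, -0.1168, -0.1072, 0, 0, 0, 0], [0.3, -0.1168, -0.1072, 0, 0, 0, 0], [0.3, 0, 0, 0, 0, 0, 0]]}'
python3 inch.py '{"offsets":[[0.3, 0, 0, 0, 0, 0, 0], [0.3, 0, 0, 0, 0, 0, 0]]}'
python3 - <<'E'
from h import *
s=observe();im=get_image("wrist");cv2.imwrite("pics/w1.png",im)
import pickle;pickle.dump(s,open("pics/w1.pkl","wb"));print(s["q"],s["position"],s["contact_force"])
E
```

```text
t: 0.52
position: [0.2615, 0.4108, 0.218]
eef_rot: [-0.407, -3.115, 0.001]
contact_force: [-0.1, 0.7, -0.3]
grip_width: 0.692
grasp_force: 0.0
t: 0.93
position: [0.3681, 0.2437, 0.2184]
eef_rot: [-0.408, -3.115, -0.0]
contact_force: [1.2, 0.2, -0.7]
grip_width: 0.338
grasp_force: 0.0
t: 1.35
position: [0.4553, 0.1061, 0.2183]
eef_rot: [0.417, 3.113, -0.004]
contact_force: [0.1, -0.2, 0.5]
grip_width: 0.302
grasp_force: 0.0
t: 1.52
position: [0.4525, 0.1118, 0.2182]
eef_rot: [-0.41, -3.114, -0.0]
contact_force: [-0.3, -0.3, -0.4]
grip_width: 0.3
grasp_force: 0.0
[ 0.1318 -0.2384  1.8445  0.0005  1.5366 -1.1771] [0.4525 0.1118 0.2182] [-0.3185 -0.2572 -0.4087]
```

View pics/w1.png

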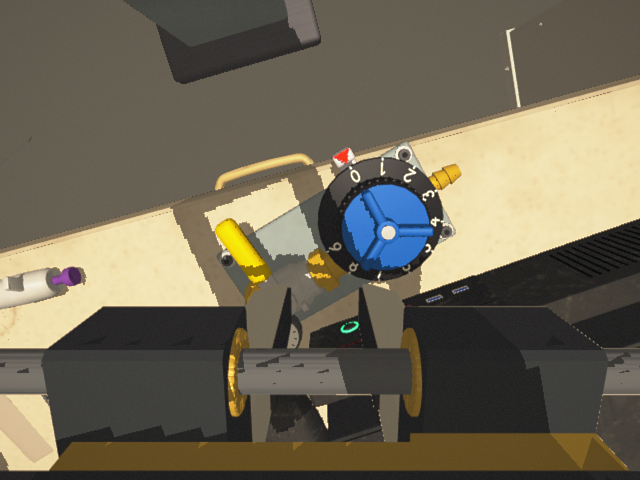

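The wrist view shows the 0 at the red arrow (343,157), the dial hub at (388,232), the vanes pointing to 0, 4 and 8, and the lever grip from (228,226) to (262,280). The dial therefore has to turn 180° anticlockwise.

Run:
```python
from h import *
import pickle
s=pickle.load(open("pics/w1.pkl","rb"));im=cv2.imread("pics/w1.png");c=cam("wrist",s)
def big(lo,hi):return max((b for b in blobs(im,lo,hi) if b[1][1]<300),key=lambda b:b[0])
b=big((100,130,60),(122,255,255));
cn,_=cv2.findContours(b[2].astype(np.uint8),0,2);e=cv2.fitEllipse(max(cn,key=len));print("blue",b[0],b[1],e)
hub=max((x for x in blobs(im,(0,0,180),(180,60,255),20) if abs(x[1]-e[0]).max()<15),key=lambda x:x[0]);print("hub",hub[:2])
F=ray(c,e[0],.0805);H=ray(c,hub[1],.0945);print("face",F,ray(c,(e[0][0]+e[1][0]/2,e[0][1]),.0805)[:2]-F[:2],"hub",H)
for lo,hi in(((0,150,120),(6,255,255)),((172,150,120),(180,255,255))):
  for a in blobs(im,lo,hi):
    if a[1][1]<300: print("red",a[:2],ray(c,a[1],.054))
y=big((20,130,100),(34,255,255));cn,_=cv2.findContours(y[2].astype(np.uint8),0,2);r=cv2.minAreaRect(max(cn,key=len))
print("yel",y[:2],r,[ray(c,p,.074)for p in cv2.boxPoints(r)])
ct=cam("top");it=cv2.imread("pics/top0.png")
for a in blobs(it,(0,150,120),(6,255,255),2)+blobs(it,(170,150,120),(180,255,255),2):
    if 240<a[1][0]<290 and 290<a[1][1]<330: print("topred",a[:2],ray(ct,a[1],.054))
```

```text
blue 5821 [385.2153 227.0192] ((385.4064636230469, 227.30650329589844), (84.79911041259766, 89.10189056396484), 66.43049621582031)
hub (np.int32(152), array([387.9342, 232.2368]))
face [0.4594 0.1565 0.0805] [0.008  0.0298] hub [0.46   0.1562 0.0945]
red (np.int32(112), array([342.5625, 155.6964])) [0.4032 0.14   0.054 ]
yel (np.int32(1757), array([243.0581, 254.2282])) ((244.71542358398438, 256.15496826171875), (83.90335083007812, 34.874515533447266), 66.19405364990234) [array([0.4257, 0.0333, 0.074 ]), array([0.4218, 0.0593, 0.074 ]), array([0.4854, 0.0664, 0.074 ]), array([0.4901, 0.0392, 0.074 ])]
topred (np.int32(4), array([268.25, 310.  ])) [0.4007 0.1402 0.054 ]
```

Scaled: 0.124 rad / 0.7854 = 0.1579.

```bash
for i in 1; do :; done
python3 inch.py '{"offsets":[[0.2, 0, 0, 0, 0, 0, 0.1579], [0.2, 0, 0, 0, 0, 0, 0.1579], [0.2, 0, 0, 0, 0, 0, 0.1579], [0.2, 0, 0, 0, 0, 0, 0.1579], [0.2, 0, 0, 0, 0, 0, 0.1579]]}' | head -1
python3 inch.py '{"offsets":[[0.2, 0, 0, 0, 0, 0, 0.1579], [0.2, 0, 0, 0, 0, 0, 0.1579], [0.2, 0, 0, 0, 0, 0, 0.1579], [0.2, 0, 0, 0, 0, 0, 0.1579], [0.2, 0, 0, 0, 0, 0, 0.1579]]}' | head -1
python3 inch.py '{"offsets":[[0.2, 0, 0, 0, 0, 0, 0.1579], [0.2, 0, 0, 0, 0, 0, 0.1579], [0.2, 0, 0, 0, 0, 0, 0.1579], [0.2, 0, 0, 0, 0, 0, 0.1579], [0.2, 0, 0, 0, 0, 0, 0.1579]]}' | head -1
python3 inch.py '{"offsets":[[0.2, 0, 0, 0, 0, 0, 0.1579], [0.2, 0, 0, 0, 0, 0, 0.1579], [0.2, 0, 0, 0, 0, 0, 0.1579], [0.2, 0, 0, 0, 0, 0, 0.1579], [0.2, 0, 0, 0, 0, 0, 0.1451]]}'
python3 inch.py '{"offsets":[[0.2, 0, 0, 0, 0, 0, 0.1579], [0.2, 0, 0, 0, 0, 0, 0], [0.2, 0, 0, 0, 0, 0, 0]]}'
cat >> h.py <<'E'
C=np.array([.4597,.1563]);YAW=.286
def axis(a):return np.array([np.cos(a),np.sin(a)])
def plan(xy,z,ang):
    "tool-frame shift and rz to reach xy,z with tool x at world angle ang"
    s=observe();M=R.from_rotvec(s["eef_rot"]).as_matrix()
    d=M.T@(np.r_[xy,z]-s["position"]);a=np.arctan2(M[1,0],M[0,0])
    rz=-((ang-a+np.pi)%(2*np.pi)-np.pi)
    print("t",s["t"],"pos",s["position"],"xang",a,"tilt",M[2,:2],"q",s["q"],"F",s["contact_force"],"Mz",s["moment"][2],"w",s["grip_width"],s["grasp_force"]);print("d",d,"rz",rz)
E
python3 -c "
from h import *
plan(C-.020*axis(YAW),.12,YAW)"
```

```text
t: 1.98
t: 2.4
t: 2.82
t: 3.23
position: [0.4521, 0.1136, 0.2186]
eef_rot: [-3.076, -0.636, 0.0]
contact_force: [0.8, -0.2, 1.4]
grip_width: 0.202
grasp_force: 0.0
t: 3.48
position: [0.4524, 0.1131, 0.2186]
eef_rot: [-3.108, -0.459, 0.0]
contact_force: [0.5, 0.1, -0.7]
grip_width: 0.201
grasp_force: 0.0
t 3.4833 pos [0.4524 0.1131 0.2186] xang 0.2930195356160499 tilt [-0.     -0.0002] q [ 0.1347 -0.2393  1.8445  0.0002  1.5364  1.4125] F [ 0.4555  0.0838 -0.6684] Mz 0.0246875834457638 w 0.20085922886688531 0.0
d [-0.0005 -0.0394  0.0986] rz 0.0070195356160498434
```

Scaled: 0.03 m / 0.25 = 0.12, 0.0286 m / 0.25 = 0.1144, 0.007 rad / 0.7854 = 0.0089.

```bash
python3 inch.py '{"offsets":[[0.2, 0, -0.08, 0.08, 0, 0, 0.0089], [0.2, 0, -0.0776, 0.08, 0, 0, 0], [0.2, 0, 0, 0.12, 0, 0, 0], [0.2, 0, 0, 0.1144, 0, 0, 0], [0.2, 0, 0, 0, 0, 0, 0]]}' | head -1
python3 inch.py '{"offsets":[[0.2, 0, 0, 0, 0, 0, 0], [0.2, 0, 0, 0, 0, 0, 0]]}'|head -1
python3 - <<'E'
from h import *
s=observe();im=get_image("wrist");c=cam("wrist",s)
cv2.imwrite("pics/w2.png",im)
plan(C-.020*axis(YAW),.087,YAW)
# predicted face centre, vane-0 top tip
for p in (np.r_[C,.0945],np.r_[C-.032*axis(YAW),.0945],np.r_[C,.0805]): print(proj(c,p))
E
```

```text
t: 3.9
t: 4.07
t 4.1167 pos [0.4432 0.15   0.1223] xang 0.2813407674904373 tilt [0.003  0.0002] q [ 0.2167 -0.1693  1.9625  0.      1.3454  1.5062] F [ 1.2375 -0.2716 -0.6294] Mz 0.0011118517613544678 w 0.19745881710784793 0.0
d [-0.0025 -0.0014  0.0353] rz -0.004659232509562905
[323.4331 246.7341]
[323.7747 310.5999]
[323.495  239.8735]
```

View pics/w2.png

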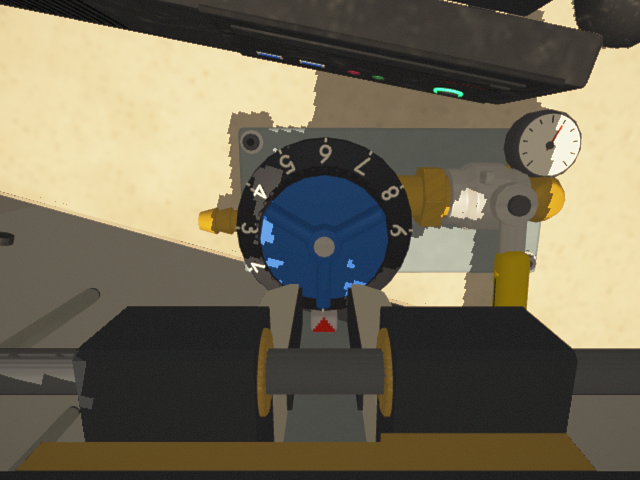

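The hub at (323,247) and vane 0, lying midway between the fingertips, match the predicted pixels. Now descending.

Scaled: 0.018 m / 0.25 = 0.072, -0.001 m / 0.25 = -0.004.

```bash
python3 inch.py '{"offsets":[[0.2, -0.004, -0.004, 0.072, 0, 0, 0], [0.2, 0, 0, 0.072, 0, 0, 0], [0.2, 0, 0, 0, 0, 0, 0], [0.2, 0, 0, 0, 0, 0, 0]]}' 
python3 -c "
from h import *
plan(C-.020*axis(YAW),.083,YAW)"
```

```text
t: 4.45
position: [0.441, 0.1503, 0.0851]
eef_rot: [-3.111, -0.439, -0.001]
contact_force: [0.4, -0.2, -0.5]
grip_width: 0.199
grasp_force: 0.0
t 4.45 pos [0.441  0.1503 0.0851] xang 0.280094195999207 tilt [0.0004 0.    ] q [ 0.2183 -0.1302  1.9992 -0.      1.2722  1.509 ] F [ 0.3916 -0.226  -0.5244] Mz -0.014209762762350414 w 0.19942085961924041 0.0
d [-0.0004 -0.0005  0.0021] rz -0.00590580400079288
```

Scaled: 0.002 m / 0.25 = 0.008.

```bash
python3 inch.py '{"offsets":[[0.0, 0, 0, 0.008, 0, 0, 0], [0.0, 0, 0, 0, 0, 0, 0], [0.0, 0, 0, 0, 0, 0, 0], [0.0, 0, 0, 0, 0, 0, 0], [0.0, 0, 0, 0, 0, 0, 0]]}' 12
python3 inch.py '{"offsets":[[0.0, 0, 0, 0.016, 0, 0, 0], [0.0, 0, 0, 0.016, 0, 0, 0], [0.0, 0, 0, 0, 0, 0, 0]]}'
```

```text
t: 4.87
position: [0.4418, 0.1503, 0.0835]
eef_rot: [3.111, 0.438, 0.004]
contact_force: [-0.6, -1.4, 6.9]
grip_width: 0.076
grasp_force: 12.0
t: 5.12
position: [0.4418, 0.1503, 0.0754]
eef_rot: [3.111, 0.438, 0.004]
contact_force: [-2.7, -2.1, 11.0]
grip_width: 0.076
grasp_force: 12.0
```

Scaled: 0.0025 m / 0.25 = 0.01, 0.002 m / 0.25 = 0.008.

```bash
python3 inch.py '{"offsets":[[0.0, 0, 0, 0.01, 0, 0, 0], [0.0, 0, 0, 0.008, 0, 0, 0], [0.0, 0, 0, 0, 0, 0, 0], [0.0, 0, 0, 0, 0, 0, 0]]}' 15
python3 - <<'E'
from h import *
plan(C-.020*axis(YAW),.07,YAW)
s=observe();M=R.from_rotvec(s["eef_rot"]).as_matrix()
c=(M.T@(np.r_[C,s["position"][2]]-s["position"]));print("axis in tool",c)
d=-.10 ; print("row shift", c-R.from_rotvec([0,0,d]).as_matrix()@c)
E
```

```text
t: 5.45
position: [0.4419, 0.1503, 0.0717]
eef_rot: [3.111, 0.438, 0.004]
contact_force: [-4.1, -3.5, 13.9]
grip_width: 0.069
grasp_force: 15.0
t 5.45 pos [0.4419 0.1503 0.0717] xang 0.27986812630509694 tilt [0.0023 0.0006] q [ 0.2184 -0.1122  2.0093 -0.0005  1.2422  1.5095] F [-4.1072 -3.4691 13.8739] Mz -0.07127317019640092 w 0.0688564125265942 15.000847578048706
d [-0.0013 -0.0007  0.0017] rz -0.006131873694902978
axis in tool [ 0.0187 -0.0008  0.    ]
row shift [0.0002 0.0019 0.    ]
```

Scaled: 0.0019 m / 0.25 = 0.0076, 0.0001 m / 0.25 = 0.0004, -0.1 rad / 0.7854 = -0.1273.

```bash
python3 inch.py '{"offsets":[[0.0, 0.0004, 0.0076, 0, 0, 0, -0.1273], [0.0, 0.0004, 0.0076, 0, 0, 0, -0.1273], [0.0, 0.0004, 0.0076, 0, 0, 0, -0.1273], [0.0, 0.0004, 0.0076, 0, 0, 0, -0.1273], [0.0, 0.0004, 0.0076, 0, 0, 0, -0.1273]]}'
python3 inch.py '{"offsets":[[0.0, 0, 0, 0, 0, 0, 0], [0.0, 0, 0, 0, 0, 0, 0]]}'
cat > st.py <<'E'
from h import *
s=observe();M=R.from_rotvec(s["eef_rot"]).as_matrix();a=np.arctan2(M[1,0],M[0,0])
c=M.T@(np.r_[C,0]-s["position"]);v=C-s["position"][:2]
print("turned",np.unwrap([0,a-.28])[1],"axis in tool",c[:2],"vane ang",np.arctan2(v[1],v[0]),"F tool",M.T@s["contact_force"],"Mz",s["moment"][2],"z",s["position"][2],"q",s["q"])
E
python3 st.py
```

```text
t: 5.87
position: [0.4467, 0.1422, 0.0717]
eef_rot: [2.902, 1.201, 0.003]
contact_force: [-3.9, -1.8, 13.6]
grip_width: 0.072
grasp_force: 15.0
t: 6.03
position: [0.4467, 0.1421, 0.0717]
eef_rot: [2.905, 1.195, 0.003]
contact_force: [-3.4, -3.4, 14.3]
grip_width: 0.073
grasp_force: 15.0
turned 0.5004946396275939 axis in tool [ 0.019 -0.001] vane ang 0.8288100879105688 F tool [ -4.8381   0.0583 -14.2952] Mz -0.004113178609946033 z 0.07173420754489754 q [ 0.199  -0.1065  2.004  -0.0004  1.2418  0.9894]
```

Scaled: 0.0019 m / 0.25 = 0.0076, 0.0001 m / 0.25 = 0.0004, -0.1 rad / 0.7854 = -0.1273.

```bash
python3 inch.py '{"offsets":[[0.0, 0.0004, 0.0076, 0, 0, 0, -0.1273], [0.0, 0.0004, 0.0076, 0, 0, 0, -0.1273], [0.0, 0.0004, 0.0076, 0, 0, 0, -0.1273], [0.0, 0.0004, 0.0076, 0, 0, 0, -0.1273], [0.0, 0.0004, 0.0076, 0, 0, 0, -0.1273]]}'
python3 inch.py '{"offsets":[[0.0, 0.0004, 0.0076, 0, 0, 0, -0.1273], [0.0, 0.0004, 0.0076, 0, 0, 0, -0.1273], [0.0, 0.0004, 0.0076, 0, 0, 0, -0.1273], [0.0, 0.0004, 0.0076, 0, 0, 0, -0.1273], [0.0, 0.0004, 0.0076, 0, 0, 0, -0.1273]]}'
python3 st.py
```

```text
t: 6.45
position: [0.4548, 0.1373, 0.0717]
eef_rot: [2.514, 1.881, 0.003]
contact_force: [-4.8, -2.6, 13.7]
grip_width: 0.074
grasp_force: 15.0
t: 6.87
position: [0.4642, 0.137, 0.0717]
eef_rot: [1.97, 2.445, 0.002]
contact_force: [-5.3, -1.5, 13.5]
grip_width: 0.075
grasp_force: 15.0
turned 1.5048094628951183 axis in tool [ 0.0198 -0.0004] vane ang 1.7991998241891727 F tool [ -0.3896  -5.455  -13.471 ] Mz 0.10226537126796012 z 0.07171405633050335 q [ 0.1813 -0.0631  1.9633 -0.0003  1.2392 -0.0326]
```

Scaled: 0.0019 m / 0.25 = 0.0076, 0.0001 m / 0.25 = 0.0004, -0.1 rad / 0.7854 = -0.1273.

```bash
python3 inch.py '{"offsets":[[0.0, 0.0004, 0.0076, 0, 0, 0, -0.1273], [0.0, 0.0004, 0.0076, 0, 0, 0, -0.1273], [0.0, 0.0004, 0.0076, 0, 0, 0, -0.1273], [0.0, 0.0004, 0.0076, 0, 0, 0, -0.1273], [0.0, 0.0004, 0.0076, 0, 0, 0, -0.1273]]}'
python3 st.py
```

```text
t: 7.28
position: [0.4725, 0.1413, 0.0717]
eef_rot: [1.304, 2.856, 0.001]
contact_force: [-4.8, -3.5, 13.8]
grip_width: 0.074
grasp_force: 15.0
turned 2.0048730986841985 axis in tool [0.0198 0.    ] vane ang 2.2778394016650667 F tool [  0.4985  -5.8695 -13.8361] Mz 0.1350576259978966 z 0.07169137372933224 q [ 0.1868 -0.0371  1.9383 -0.0003  1.2384 -0.5272]
```

Scaled: 0.0019 m / 0.25 = 0.0076, 0.0001 m / 0.25 = 0.0004, -0.1 rad / 0.7854 = -0.1273.

```bash
python3 inch.py '{"offsets":[[0.0, 0.0004, 0.0076, 0, 0, 0, -0.1273], [0.0, 0.0004, 0.0076, 0, 0, 0, -0.1273], [0.0, 0.0004, 0.0076, 0, 0, 0, -0.1273], [0.0, 0.0004, 0.0076, 0, 0, 0, -0.1273], [0.0, 0.0004, 0.0076, 0, 0, 0, -0.1273]]}'|head -4
python3 inch.py '{"offsets":[[0.0, 0.0004, 0.0076, 0, 0, 0, -0.1273], [0.0, 0.0004, 0.0076, 0, 0, 0, -0.1273], [0.0, 0.0004, 0.0076, 0, 0, 0, -0.1273], [0.0, 0.0004, 0.0076, 0, 0, 0, -0.1273], [0.0, 0.0004, 0.0076, 0, 0, 0, -0.1273]]}'|head -4
python3 inch.py '{"offsets":[[0.0, 0, 0.0052, 0, 0, 0, -0.0891], [0.0, 0, 0.0052, 0, 0, 0, -0.0853], [0, 0, 0, 0, 0, 0, 0], [0, 0, 0, 0, 0, 0, 0]]}'
python3 st.py
```

```text
t: 7.7
position: [0.4778, 0.149, 0.0717]
eef_rot: [0.557, 3.09, 0.0]
contact_force: [-4.9, -2.2, 14.1]
t: 8.12
position: [0.4788, 0.1583, 0.0717]
eef_rot: [-0.225, 3.132, -0.001]
contact_force: [-5.9, -4.1, 14.1]
t: 8.45
position: [0.4782, 0.1608, 0.0716]
eef_rot: [-0.432, 3.11, -0.001]
contact_force: [-5.3, -3.3, 13.3]
grip_width: 0.069
grasp_force: 15.0
turned 3.137565480622394 axis in tool [0.0192 0.0008] vane ang -2.9047951796103004 F tool [  5.9388  -1.7672 -13.294 ] Mz 0.06159858116849796 z 0.07162811639863033 q [ 0.2232 -0.0053  1.9071 -0.0007  1.2382 -1.6234]
```

Scaled: -0.004 m / 0.25 = -0.016, -0.003 m / 0.25 = -0.012.

```bash
python3 inch.py '{"offsets":[[0, 0, 0, -0.016, 0, 0, 0], [0, 0, 0, -0.016, 0, 0, 0], [0, 0, 0, -0.012, 0, 0, 0], [0, 0, 0, 0, 0, 0, 0], [0, 0, 0, 0, 0, 0, 0]]}' 8
python3 st.py
```

```text
t: 8.87
position: [0.4781, 0.1607, 0.0815]
eef_rot: [-0.431, 3.111, -0.001]
contact_force: [-1.5, -2.4, 6.5]
grip_width: 0.078
grasp_force: 8.0
turned 3.1367589290170184 axis in tool [0.019  0.0008] vane ang -2.908222238423779 F tool [ 2.1131 -1.9203 -6.5241] Mz 0.02149973593250948 z 0.08148404077051272 q [ 0.2229 -0.0181  1.9003 -0.0006  1.2581 -1.6229]
```

Risen with the fingers. Opening, lifting straight up and looking.

Scaled: -0.02 m / 0.25 = -0.08, -0.01 m / 0.25 = -0.04.

```bash
python3 inch.py '{"offsets":[[0.25, 0, 0, -0.004, 0, 0, 0], [0.25, 0, 0, 0, 0, 0, 0], [0.25, 0, 0, 0, 0, 0, 0], [0.25, 0, 0, -0.04, 0, 0, 0], [0.25, 0, 0, -0.08, 0, 0, 0]]}'
python3 inch.py '{"offsets":[[0.25, 0, 0, -0.12, 0, 0, 0], [0.25, 0, 0, -0.12, 0, 0, 0], [0.25, 0, 0, -0.12, 0, 0, 0], [0.25, 0, 0, 0, 0, 0, 0], [0.25, 0, 0, 0, 0, 0, 0]]}'
python3 - <<'E'
from h import *
s=observe();im=get_image("wrist");cv2.imwrite("pics/w3.png",im);c=cam("wrist",s)
print(s["position"],s["q"]);ex=axis(YAW);ey=np.array([-ex[1],ex[0]])
P=C+.016*ex-.1*ey
print("pivot",P,"end",P-.081*ex, "px hub",proj(c,np.r_[C,.0945]),"end",proj(c,np.r_[P-.081*ex,.074]))
E
```

```text
t: 9.28
position: [0.475, 0.1604, 0.1094]
eef_rot: [0.43, -3.106, 0.0]
contact_force: [0.5, -0.3, 0.0]
grip_width: 0.247
grasp_force: 0.0
t: 9.7
position: [0.4789, 0.1613, 0.2045]
eef_rot: [-0.43, 3.107, 0.001]
contact_force: [-0.1, 0.3, -0.2]
grip_width: 0.247
grasp_force: 0.0
[0.4789 0.1613 0.2045] [ 0.2234 -0.1264  1.7712  0.0001  1.4918 -1.6228]
pivot [0.5033 0.0649] end [0.4256 0.042 ] px hub [323.9927 211.909 ] end [172.3059 111.551 ]
```

View pics/w3.png

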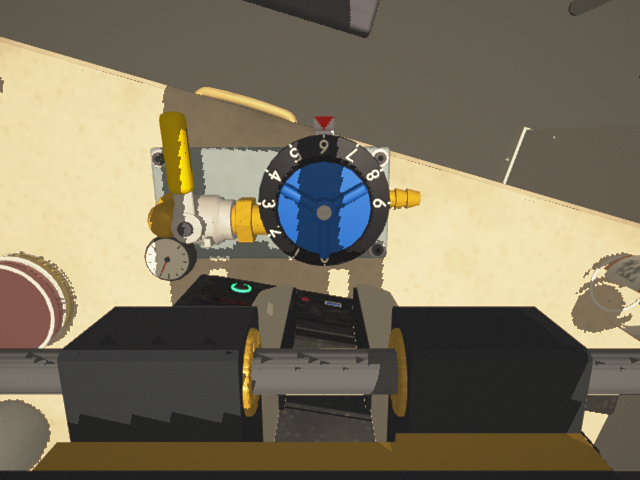

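The 6 stands at the red arrow (323,123), and the hub at (324,212) is where predicted for a raised dial. The lever end at (174,113) also matches its prediction (172,112).

```bash
python3 - <<'E'
from h import *
im=cv2.imread("pics/w3.png")
h=[b[:2] for b in blobs(im,(0,0,120),(180,70,255),20) if abs(b[1]-[324,212]).max()<15];print(h)
P=np.array([.5033,.0649]);plan(P-.060*axis(YAW),.2,YAW)
E
python3 inch.py '{"offsets":[[0.4, 0, 0, 0, 0, 0, 0.1553], [0.4, 0, 0, 0, 0, 0, 0.1553], [0.4, 0, 0, 0, 0, 0, 0.1553], [0.4, 0, 0, 0, 0, 0, 0.1553], [0.4, 0, 0, 0, 0, 0, 0.1553]]}'|head -1
python3 inch.py '{"offsets":[[0.4, 0, 0, 0, 0, 0, 0.1553], [0.4, 0, 0, 0, 0, 0, 0.1553], [0.4, 0, 0, 0, 0, 0, 0.1553], [0.4, 0, 0, 0, 0, 0, 0.1553], [0.4, 0, 0, 0, 0, 0, 0.1553]]}'|head -1
python3 inch.py '{"offsets":[[0.4, 0, 0, 0, 0, 0, 0.1553], [0.4, 0, 0, 0, 0, 0, 0.1553], [0.4, 0, 0, 0, 0, 0, 0.1553], [0.4, 0, 0, 0, 0, 0, 0.1553], [0.4, 0, 0, 0, 0, 0, 0.1553]]}'|head -1
python3 inch.py '{"offsets":[[0.4, 0, 0, 0, 0, 0, 0.1553], [0.4, 0, 0, 0, 0, 0, 0.1553], [0.4, 0, 0, 0, 0, 0, 0.1553], [0.4, 0, 0, 0, 0, 0, 0.1553], [0.4, 0, 0, 0, 0, 0, 0.1553]]}'|head -1
python3 inch.py '{"offsets":[[0.4, 0, 0, 0, 0, 0, 0.1553], [0.4, 0, 0, 0, 0, 0, 0.1553], [0.4, 0, 0, 0, 0, 0, 0.1553], [0.4, 0, 0, 0, 0, 0, 0.1553], [0.4, 0, 0, 0, 0, 0, 0.1553]]}'|head -1
python3 inch.py '{"offsets":[[0.4, 0, 0, 0, 0, 0, 0.1146], [0.4, 0, 0, 0, 0, 0, 0], [0.4, 0, 0, 0, 0, 0, 0]]}'|head -1
python3 -c "
from h import *
P=np.array([.5033,.0649]);plan(P-.060*axis(YAW),.1,YAW)"
```

```text
[(np.int32(27), array([323.6667, 208.7407]))]
t 9.75 pos [0.4777 0.161  0.2023] xang -2.866238195759728 tilt [-0.0015  0.    ] q [ 0.2233 -0.125   1.7738  0.0001  1.4913 -1.6228] F [ 0.1952  0.8893 -0.9688] Mz 0.03147539454745982 w 0.24720035750247174 0.0
d [ 0.0615 -0.1001  0.0022] rz 3.130947111419858
t: 10.17
t: 10.58
t: 11.0
t: 11.42
t: 11.83
t: 12.08
t 12.0833 pos [0.4764 0.1607 0.2   ] xang 0.27988055319038635 tilt [-0.0027 -0.0002] q [ 0.2233 -0.1229  1.7761  0.      1.4911  1.5142] F [0.1933 0.9181 0.0309] Mz 0.015511532062866384 w 0.3987244036656066 0.0
d [-0.0603  0.0999  0.1001] rz -0.006119446809613738
```

Scaled: 0.0333 m / 0.25 = 0.1332, -0.02 m / 0.25 = -0.08.

```bash
python3 inch.py '{"offsets":[[0.35, -0.08, 0.1332, 0, 0, 0, 0], [0.35, -0.08, 0.1332, 0, 0, 0, 0], [0.35, -0.08, 0.1332, 0, 0, 0, 0], [0.35, 0, 0, 0.12, 0, 0, 0], [0.35, 0, 0, 0.12, 0, 0, 0]]}'|head -1
python3 inch.py '{"offsets":[[0.35, 0, 0, 0.12, 0, 0, 0], [0.35, 0, 0, 0, 0, 0, 0], [0.35, 0, 0, 0, 0, 0, 0]]}'|head -1
python3 - <<'E'
from h import *
P=np.array([.5033,.0649]);plan(P-.060*axis(YAW),.056,YAW)
s=observe();im=get_image("wrist");cv2.imwrite("pics/w4.png",im);c=cam("wrist",s)
for p in(np.r_[P-.025*axis(YAW),.074],np.r_[C,.0945],np.r_[P-.06*axis(YAW),.074]):print(proj(c,p))
E
```

```text
t: 12.5
t: 12.75
t 12.75 pos [0.4449 0.0483 0.1099] xang 0.27888972156894304 tilt [-0.0049 -0.0015] q [-0.0065 -0.208   2.0198  0.      1.3349  1.2854] F [ 0.541  -0.2007  0.1049] Mz -0.030074014672143316 w 0.3540840059631094 0.0
d [0.001  0.0007 0.0539] rz -0.007110278431056827
[326.8763 206.422 ]
[ 92.1901 194.9869]
[327.3237 276.1954]
```

View pics/w4.png

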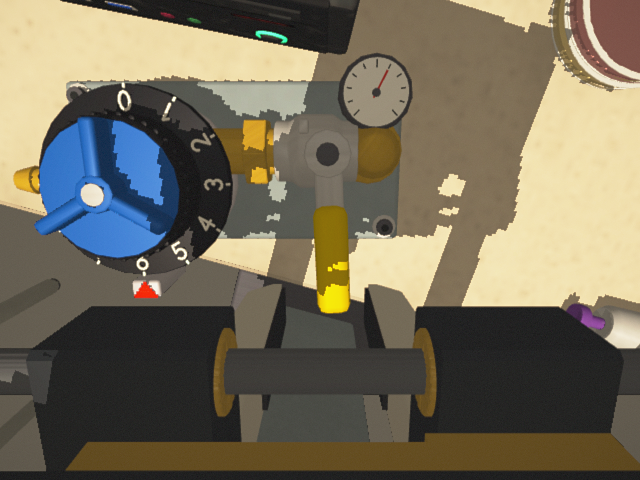

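The hub at (92,195) matches the prediction exactly, so the dial is up at 6. The lever lies between the open fingers. Descending and gripping.

Scaled: 0.0225 m / 0.25 = 0.09.

```bash
python3 inch.py '{"offsets":[[0.35, 0, 0, 0.09, 0, 0, 0], [0.35, 0, 0, 0.09, 0, 0, 0], [0.35, 0, 0, 0, 0, 0, 0], [0.35, 0, 0, 0, 0, 0, 0]]}'
python3 inch.py '{"offsets":[[0.0, 0, 0, 0, 0, 0, 0], [0.0, 0, 0, 0, 0, 0, 0], [0.0, 0, 0, 0, 0, 0, 0], [0.0, 0, 0, 0, 0, 0, 0]]}' 6
sed -i 's/^c=M.T.*/import sys;C=np.array([.5033,.0649]) if len(sys.argv)>1 else C\n&/;s/;v=C/\nv=C/' st.py; sed -i 's/^v=/v=/' st.py; python3 st.py lever
```

```text
t: 13.13
position: [0.4472, 0.0486, 0.0677]
eef_rot: [3.111, 0.435, -0.0]
contact_force: [0.1, 0.3, 0.6]
grip_width: 0.351
grasp_force: 0.0
t: 13.47
position: [0.4485, 0.0481, 0.0685]
eef_rot: [3.11, 0.434, 0.005]
contact_force: [-1.3, -2.4, 6.9]
grip_width: 0.181
grasp_force: 6.0
turned -0.002978097201979113 axis in tool [ 0.0571 -0.0013] vane ang 0.29789431269918254 F tool [-1.9208  1.9988 -6.8864] Mz 0.019078847206775468 z 0.06845125698301398 q [-0.0065 -0.155   2.0544 -0.0006  1.239   1.2875]
```

Scaled: 0.012 m / 0.25 = 0.048, -0.003 m / 0.25 = -0.012.

```bash
python3 inch.py '{"offsets":[[0.35, 0, 0, 0, 0, 0, 0], [0.35, 0, 0, 0, 0, 0, 0], [0.35, 0, 0, 0, 0, 0, 0], [0.35, -0.012, -0.0052, 0.048, 0, 0, 0], [0.35, 0, 0, 0, 0, 0, 0]]}'
python3 inch.py '{"offsets":[[0.0, 0, 0, 0, 0, 0, 0], [0.0, 0, 0, 0, 0, 0, 0], [0.0, 0, 0, 0, 0, 0, 0], [0.0, 0, 0, 0, 0, 0, 0]]}' 6
python3 st.py lever
```

```text
t: 13.88
position: [0.4417, 0.0489, 0.0521]
eef_rot: [-3.111, -0.433, 0.005]
contact_force: [-0.4, -0.1, 0.2]
grip_width: 0.347
grasp_force: 0.0
t: 14.22
position: [0.4439, 0.0469, 0.0542]
eef_rot: [3.108, 0.433, -0.0]
contact_force: [3.8, -12.3, -5.8]
grip_width: 0.182
grasp_force: 6.1
turned -0.003010390004159369 axis in tool [ 0.0621 -0.0012] vane ang 0.2932913570557724 F tool [ 0.3072 12.8993  5.8912] Mz 0.02908659265139414 z 0.05424849797378958 q [-0.0066 -0.1449  2.0737 -0.0038  1.2125  1.2885]
```

Scaled: 0.0062 m / 0.25 = 0.0248, 0.0003 m / 0.25 = 0.0012, -0.1 rad / 0.7854 = -0.1273.

```bash
python3 inch.py '{"offsets":[[0.0, 0.0012, 0.0248, 0, 0, 0, -0.1273], [0.0, 0.0012, 0.0248, 0, 0, 0, -0.1273], [0.0, 0.0012, 0.0248, 0, 0, 0, -0.1273], [0.0, 0.0012, 0.0248, 0, 0, 0, -0.1273], [0.0, 0.0012, 0.0248, 0, 0, 0, -0.1273]]}' 
python3 st.py lever
```

```text
t: 14.63
position: [0.4583, 0.0218, 0.0542]
eef_rot: [-2.904, -1.197, 0.003]
contact_force: [-2.5, -1.0, 0.2]
grip_width: 0.184
grasp_force: 6.0
turned 0.5016359622920522 axis in tool [0.0624 0.0011] vane ang 0.7645111968122906 F tool [-2.4791 -1.0478 -0.2437] Mz -0.10482442422295589 z 0.05416952451284113 q [-0.064  -0.1059  2.0385 -0.0004  1.2109  0.7253]
```

Scaled: 0.0062 m / 0.25 = 0.0248, 0.0003 m / 0.25 = 0.0012, -0.1 rad / 0.7854 = -0.1273.

```bash
python3 inch.py '{"offsets":[[0.0, 0.0012, 0.0248, 0, 0, 0, -0.1273], [0.0, 0.0012, 0.0248, 0, 0, 0, -0.1273], [0.0, 0.0012, 0.0248, 0, 0, 0, -0.1273], [0.0, 0.0012, 0.0248, 0, 0, 0, -0.1273], [0.0, 0.0012, 0.0248, 0, 0, 0, -0.1273]]}' | sed -n 4p
python3 inch.py '{"offsets":[[0.0, 0.0012, 0.0248, 0, 0, 0, -0.1273], [0.0, 0.0012, 0.0248, 0, 0, 0, -0.1273], [0.0, 0.0012, 0.0248, 0, 0, 0, -0.1273], [0.0, 0.0012, 0.0248, 0, 0, 0, -0.1273], [0.0, 0.0012, 0.0248, 0, 0, 0, -0.1273]]}' | sed -n 4p
python3 inch.py '{"offsets":[[0.0, 0.0008, 0.0176, 0, 0, 0, -0.0904], [0.0, 0, 0, 0, 0, 0, 0], [0.0, 0, 0, 0, 0, 0, 0]]}'
python3 st.py lever
```

```text
contact_force: [-3.9, -2.5, 1.0]
contact_force: [-3.2, -3.6, 0.5]
t: 15.72
position: [0.5197, 0.005, 0.0542]
eef_rot: [-1.892, -2.507, 0.004]
contact_force: [-2.9, -4.8, 0.1]
grip_width: 0.183
grasp_force: 6.0
turned 1.5683394732625038 axis in tool [0.0622 0.0008] vane ang 1.8376227854296414 F tool [-3.8609 -4.1149 -0.0416] Mz 0.07315587601279176 z 0.054179931346126524 q [-0.0878  0.062   1.8733 -0.0018  1.2081 -0.3647]
```

Scaled: 0.0025 m / 0.25 = 0.01, -0.03 rad / 0.7854 = -0.0382.

```bash
python3 inch.py '{"offsets":[[0.0, 0, 0.01, 0, 0, 0, -0.0382], [0.0, 0, 0, 0, 0, 0, 0], [0.0, 0, 0, 0, 0, 0, 0]]}'
python3 st.py lever
```

```text
t: 15.97
position: [0.5205, 0.0055, 0.054]
eef_rot: [-1.854, -2.533, 0.007]
contact_force: [-10.3, -6.6, 6.5]
grip_width: 0.203
grasp_force: 6.0
turned 1.597860900376138 axis in tool [0.0619 0.0019] vane ang 1.8524896113799048 F tool [ -3.1589 -11.8911  -6.4345] Mz -0.01816761635645682 z 0.05397216404099431 q [-0.0864  0.0677  1.8678 -0.0025  1.2112 -0.3925]
```

Scaled: -0.03 m / 0.25 = -0.12, -0.02 m / 0.25 = -0.08.

```bash
python3 inch.py '{"offsets":[[0.32, 0, -0.004, 0, 0, 0, 0], [0.32, 0, 0, 0, 0, 0, 0], [0.32, 0, 0, 0, 0, 0, 0], [0.32, 0, 0, -0.08, 0, 0, 0], [0.32, 0, 0, -0.12, 0, 0, 0]]}'
python3 inch.py '{"offsets":[[0.32, 0, 0, -0.16, 0, 0, 0], [0.32, 0, 0, -0.16, 0, 0, 0], [0.32, 0, 0, -0.12, 0, 0, 0], [0.32, 0, 0, 0, 0, 0, 0], [0.32, 0, 0, 0, 0, 0, 0]]}'
python3 - <<'E'
from h import *
s=observe();im=get_image("wrist");cv2.imwrite("pics/w5.png",im);c=cam("wrist",s)
P=np.array([.5033,.0649]);ey=axis(YAW+np.pi/2)
for p in(np.r_[P,.074],np.r_[P-.081*ey,.074],np.r_[C,.0945]):print(proj(c,p))
y=max(blobs(im,(20,130,90),(34,255,255)),key=lambda b:b[0]if b[1][1]<300 else 0)
n=np.argwhere(y[2])[:,::-1].astype(np.float32);r=cv2.minAreaRect(n);Q=np.array([ray(c,p,.074)[:2] for p in cv2.boxPoints(r)])
L=max([Q[1]-Q[0],Q[2]-Q[1]],key=np.linalg.norm);print("lever ang rel ey (deg)",np.degrees((np.arctan2(L[1],L[0])-YAW-np.pi/2+np.pi/2)%np.pi-np.pi/2),Q)
E
```

```text
t: 16.38
position: [0.5192, 0.0067, 0.1018]
eef_rot: [-1.852, -2.531, 0.005]
contact_force: [-0.5, -0.5, -0.4]
grip_width: 0.319
grasp_force: 0.0
t: 16.8
position: [0.5237, 0.0064, 0.2176]
eef_rot: [1.852, 2.531, 0.005]
contact_force: [0.2, -0.6, 0.1]
grip_width: 0.319
grasp_force: 0.0
[320.5753 146.7102]
[318.6057 256.9566]
[296.8791 -23.3362]
lever ang rel ey (deg) 1.4926389289719406 [[ 0.4913  0.047 ]
 [ 0.5165  0.055 ]
 [ 0.5368 -0.0079]
 [ 0.5102 -0.0162]]
```

View pics/w5.png

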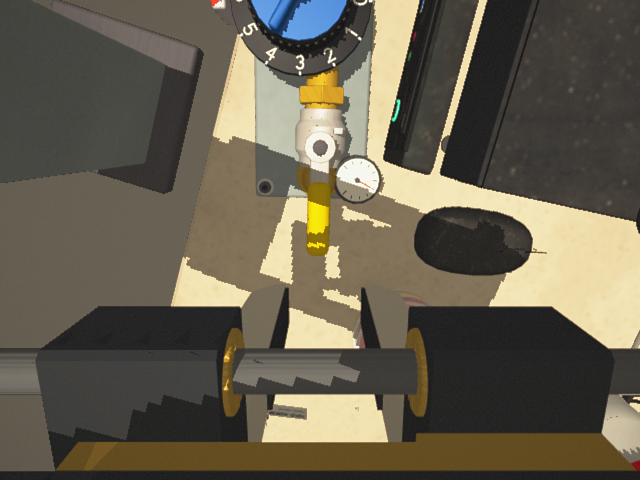

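The lever runs from the pivot (320,147) to its end (317,256), which is in line with the pipe as predicted. The gauge needle has moved, the gripper is clear, and about 17 s have passed.

```bash
python3 -c "
from bench import bot, ticket, get_image, camera_model, observe
print(ticket.sign_off())"
```

```text
the job is handed in; nothing more can be done
None
```

The purge air is on: the dial is locked up with the 6 at the red arrow, then the yellow lever was swung open to its stop, in line with the pipe, and the job was handed in at about 17 s with the gripper clear; the hand-in returned no verdict.

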